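# Close and latch the polish caddy

### The job

Lift the white lid off the two pegs of the leaning bamboo rack, lower it (do not drop it) into the slanting frame of the grey polish caddy, with its two slots towards the orange turnbutton, so that it sits flush. Let go of it, then turn the orange turnbutton square across the lid's upper edge to secure it. Leave the other things on the shelf where they stand.

Things in the scene. Friction and masses are not known exactly. Their poses are not given: they have to be found in the camera images.
- rack: Leaning bamboo rack, fixed, 190 mm wide, 187 high; origin under its centre. Its face looks to its -x and rises towards +x at 50 deg from horizontal. Two steel pegs (8 mm thick, 80 mm apart) stand square out of it: 16 mm straight, then a tip rising 6 mm more up the slope, ending 27 mm off the face.
- rack_home (a point): Point on the rack's face where the lid's origin is while it hangs; its axes are those of the rack (not tilted).
- lid: White lid, plate 150 (x) x 140 (y) x 8 mm, 160 g. Origin: centre of its underside; z out of its outer face, x to the slotted edge (up the slope as it hangs flat on the rack's face). Slots 26 (y) x 24 mm (x) at x = +51, y = +-40 mm; slot edge x = +63 hangs on the pegs. To unhook: 11 mm along its x, then 30 mm or more along its z.
- lid_fin (a point): Point in the black grip fin in the lid's middle, at lid z = 32 mm, lid axes. The fin is 50 (x) x 14 (y) mm and spans lid z = 8 to 40 mm.
- lid_edge (a point): Middle of the lid's slotted edge, on its underside, at lid x = +75 mm.
- caddy: Grey slant-top polish caddy with tins inside, fixed, 198 mm wide, 210 deep, 185 high at the back and 62 at the front; origin under its centre, low front to its -x. Open at the start.
- caddy_top: The caddy's slanting top frame, 30 deg from horizontal. Origin: centre of the ledge on which the lid's underside rests; x up the slope, y to the left seen from the front, z square out. The recess is 158 (x) x 148 (y) mm, its rim 8 mm above the ledge: a lid seated at this pose (play 4 mm each way) is flush.
- turnbutton (a joint): Angle (rad) of the orange turnbutton on the frame's upper rim, about the frame's z through a pivot at caddy_top x = +107, y = 0 mm. At 0 its arm points along the frame's +y (open); it grows counter-clockwise seen from outside; at 1.57 the arm points straight down the slope across the lid's edge. Stiff (0.06 N m), stays where left; range -0.7 to 2.3.
- button_grip (a point): Grip point on the turnbutton's axis, 25 mm above the rim (33 mm above the ledge). Axes turn with the turnbutton: y along its long arm, z square out of the slope. The thumb fin to pinch is 14 mm thick (x), 44 long (y), from 3 to 28 mm above the rim.
- button_tip (a point): End of the turnbutton's long arm, 65 mm from the axis along its y; the arm is 14 mm wide and spans 3 to 13 mm above the rim.
- brush: beechwood shoe brush, bristles down, 150 x 46 x 44 mm high; origin under its centre. Bystander, to be left alone.
- tin: brass-coloured polish tin, 72 mm across, 28 high; origin under its centre. Bystander, to be left alone.
- dauber: orange dauber standing upright, 38 mm across, 100 high; origin under its centre. Bystander, to be left alone.
- shoehorn: chrome shoehorn lying flat, 180 mm long, 44 wide; origin under its centre. Bystander, to be left alone.
- cleaner: blue bottle, 56 mm across, 150 high; origin under its centre. Bystander, to be left alone.
- tin2: red polish tin, 84 mm across, 36 high; origin under its centre. Bystander, to be left alone.
- lamp: small white LED lamp, 90 mm round foot, 175 high; origin under its foot. Bystander, to be left alone.
There are look-alikes about, which are no part of the job. What is shaped like the lid but purple is not meant.

How it is judged (in metres and radians):
On the way, in this order (a step that is already met when the one before it is completed fails the run):
1. the lid is lifted off the pegs, clear of the rack (80 mm or more from where it hung) (distance between lid and rack_home above 0.08 m), for 0.1 s.
2. the lid lies flush in the caddy's frame, slots up the slope, released, with the turnbutton still open (below 0.9 rad) (x of lid in the frame of caddy_top between -0.007 and 0.007 m and y of lid in the frame of caddy_top between -0.007 and 0.007 m and z of lid in the frame of caddy_top between -0.003 and 0.003 m and angle between the z axis of lid and the z axis of caddy_top, either way round below 0.04 rad and angle between the x axis of lid and the x axis of caddy_top, either way round below 0.1 rad and angle between lid's own z axis and vertical below 1.2 rad and x of lid_edge in the frame of caddy_top above 0.05 m and value of joint turnbutton below 0.9 rad and contact force between the fingers and lid below 0.2 N), for 0.2 s.
At the end, for the whole second after the job is handed in: The lid lies in the caddy's frame, slots up the slope (origin within 7 mm of the frame's along x and y and 3 mm along z, tilted under 0.04 rad, turned under 0.1 rad), at rest, and the turnbutton stands still across its upper edge at 1.57 rad within 0.27 (x of lid in the frame of caddy_top between -0.007 and 0.007 m and y of lid in the frame of caddy_top between -0.007 and 0.007 m and z of lid in the frame of caddy_top between -0.003 and 0.003 m and angle between the z axis of lid and the z axis of caddy_top, either way round below 0.04 rad and angle between the x axis of lid and the x axis of caddy_top, either way round below 0.1 rad and angle between lid's own z axis and vertical below 1.2 rad and x of lid_edge in the frame of caddy_top above 0.05 m and value of joint turnbutton between 1.3 and 1.84 rad and velocity of joint turnbutton between -0.05 and 0.05 rad/s and linear speed of lid below 0.02 m/s); the robot touches nothing.
It fails at once if the lid is dropped: it moves faster than 0.5 m/s while the fingers do not hold it (linear speed of lid above 0.5 m/s and contact force between the fingers and lid below 0.1 N).
It fails at once if a bystander is moved by more than 30 mm (distance of any of brush, tin, dauber, shoehorn, cleaner, tin2, lamp from where it was at the start of the episode above 0.03 m).
It also fails if it takes over 50 s, if anything falls off the work surface, if the arm or the gripper's body presses on something with over 40 N, if the wrist force passes 120 N, or if a joint passes its speed limit or range.

### The arm

A 6-joint arm with a two-finger parallel gripper is mounted at the origin on the work surface. World frame = base frame: x ahead of the robot, y to its left, z up, the work surface at z = 0. Lengths are in mm, angles in rad, forces in N, time in s.
With the tool pointing down it reaches from about 250 to 775 mm from the base axis. Payload 4 kg.
Tool frame: the origin (TCP) lies midway between the tips of the shut fingers; the grasp point (between the pads) lies 19 mm behind it; z points along the fingers, y is the line along which they close (so a half turn about z gives the same grasp; the last joint's range is limited). The gripper opens to 94 mm and grips with 3 to 60 N. Pads are 16 mm wide; open, the fingers measure 119 mm over their backs; the gripper's body (75 mm by 177 mm) begins 78 mm behind the grasp point.
Start: joints at [-1.327, 0.087, 1.371, -0, 1.684, -0.103], TCP at [186.938, -517.276, 205.506] pointing down, gripper open.
Joint ranges: [-3.1, 3.1], [-0.76, 2.03], [0.27, 2.55], [-1.08, 4.22], [0.17, 2.65], [-2.57, 2.57]. Speed limits (rad/s): [2.79, 2.79, 3.14, 3.14, 3.14, 3.14].

### API

Orientations are given as a unit quaternion [w, x, y, z].
In Python, from station import telemetry, get_image, camera_info, env gives the robot as it stands.
- The arm moves only by the tool apply_moves, never from a script. Its argument "motion" is a list of rows, each a list of 3 entries, a list of its own where there are three numbers: the shift along the world's x, y, z in mm, then the turn, a rotation vector about the world's x, y, z in rad, then the opening, from 0 (shut) to 1 (fully open). In form: [[[dx, dy, dz], [wx, wy, wz], jaw], ...]. A call has 1 to 12 rows; each row is the pose to reach, as a shift and turn from the pose commanded when the call began; what a row does not reach only later rows make up. A row lasts 1/10 s, in which the tool goes at most 50 mm and 8.59 degrees, less where a joint would pass 70% of its speed; a pose out of reach is approached as far as the arm can. A call with a gripper value outside its range is refused whole. The fingers move at their own pace and stop on an object; "newtons" is the grip in N (left out, the last holds). Time passes only in rows, so rows that repeat a pose let the fingers close. It gives the time, the measured TCP pose, the force, the opening and the grip force at its end, in the units of the state.
- telemetry.read_state(): the state, without advancing time (a new reading comes with each control period).
- get_image(name): name is "scene" or "top"; returns the picture (480x640x3 uint8, red, green, blue); there is no depth.
- camera_info(name): a dict with "fx", "fy", "cx", "cy" (pixels), "T" (4x4, takes a point from camera to world coordinates). Camera axes: x right, y up, looking along -z (the intrinsics and any distortion apply to the point x, -y, -z); pixel columns grow to the right and rows downward; lengths in mm; the calibration is good to about 2 mm. A picture is of the moment at which its call begins. camera_info takes no time and is no camera call.
- env.hand_in(): hands the job in; it is judged then, once.
The state is a dict: "clock": time; "joints": joint angles; "qd": joint speeds; "effort": joint torques, N m; "ee_pos": TCP position; "ee_rot": TCP orientation; "contact_force": force on the tool from outside, world axes, zero at the start; "moment": the same for the moment, N m; "width": opening from 0.0 (shut) to 1.0 (fully open); "grasp_force": force on a finger pad.
Only numpy, scipy, OpenCV 4.12 (cv2) and the standard library are available. Lean on these libraries where they do the work, as an engineer would, in place of code of your own. Each camera call takes 0.05 s, during which the arm holds its last target. There are 200 camera calls.

## Working session

There is one attempt and no reset: what is moved stays moved. The work goes in short steps, Python scripts to look and compute and a tool call to move; the robot and the scene stay as the last step left them, time stands still between calls to the robot, and variables do not carry over. Pictures are saved under pics/ and viewed, at most 10 in all, crops included, and the job is handed in when it is done.

Besides the shell and the picture viewer there is one more tool, called by a JSON object that holds its "name" and its "arguments". apply_moves: Moves the arm, as the interface text tells. Its arguments: {"type":"object","properties":{"motion":{"type":"array","items":{"type":"array"}},"newtons":{"type":"number"}},"required":["motion"]}

```bash
mkdir -p pics; ls; python3 - <<'E'
from station import telemetry,get_image,camera_info,env
import cv2
for n in("scene","top"):
    cv2.imwrite(f"pics/{n}0.png",get_image(n)[:,:,::-1]); print(n,camera_info(n))
print(telemetry.read_state())
E
```

```text
pics
scene {'fx': 447.5412102557146, 'fy': 447.5412102557146, 'cx': 316.06356046124455, 'cy': 233.63070141346898, 'T': array([[ 4.53476031e-01, -5.62211454e-01,  6.91576293e-01,
         1.19359215e+03],
       [ 8.91267992e-01,  2.86857339e-01, -3.51218213e-01,
        -2.56511242e+02],
       [-9.24832999e-04,  7.75648856e-01,  6.31164002e-01,
         7.64328732e+02],
       [ 0.00000000e+00,  0.00000000e+00,  0.00000000e+00,
         1.00000000e+00]])}
top {'fx': 621.0288757291013, 'fy': 621.0288757291013, 'cx': 316.4397913001232, 'cy': 250.6787373200574, 'T': array([[-2.44541961e-02,  9.84393485e-01, -1.74274092e-01,
         2.54846234e+02],
       [-9.99442356e-01, -2.80383549e-02, -1.81335872e-02,
         6.71110885e+01],
       [-2.27369439e-02,  1.73733467e-01,  9.84530200e-01,
         1.54273621e+03],
       [ 0.00000000e+00,  0.00000000e+00,  0.00000000e+00,
         1.00000000e+00]])}
{'clock': 0.1, 'joints': array([-1.32708809e+00,  8.78524539e-02,  1.37206912e+00, -1.35473430e-05,
        1.68362898e+00, -1.03055747e-01]), 'qd': array([ 0.00025487, -0.00045932, -0.00312421,  0.00100126, -0.00050828,
        0.00160917]), 'effort': array([ 2.38086737e-03, -3.41251445e+01, -3.03301799e+01,  7.19930744e-02,
        3.03578249e-02, -1.01885717e-04]), 'ee_pos': array([ 186.81467888, -516.77363333,  204.45414643]), 'ee_rot': array([-9.76057901e-04,  9.85006616e-01,  1.72513788e-01, -7.55038981e-05]), 'contact_force': array([0.25927186, 0.36315525, 0.07608721]), 'moment': array([-0.01499381, -0.01897912,  0.012302  ]), 'grasp_force': 0.0, 'width': 0.9974224274146171}
```

View pics/scene0.png

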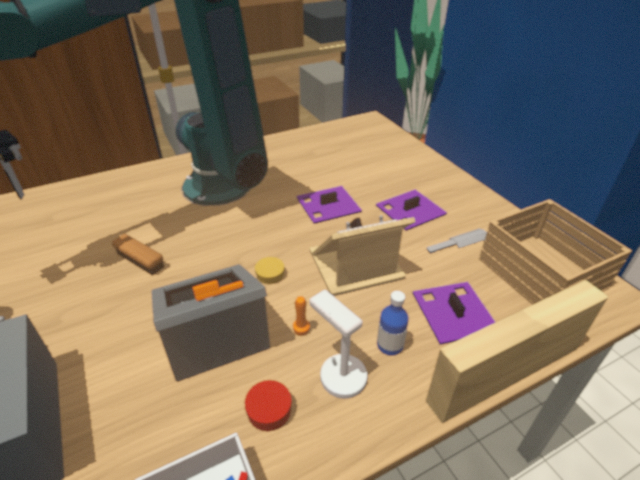

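View pics/top0.png

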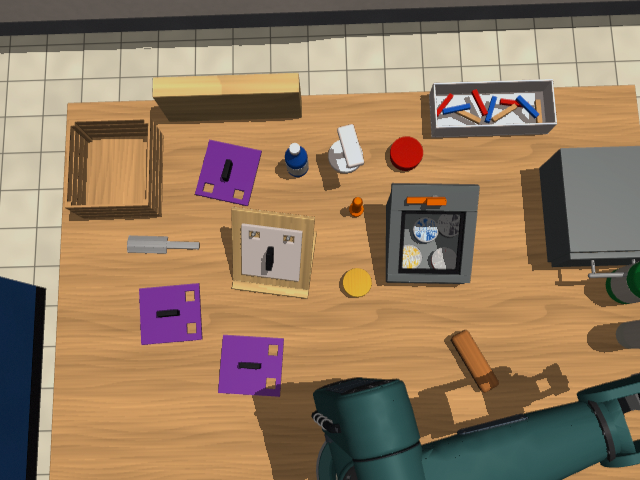

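Top view: the white lid hangs on the rack at (270,252), with its slots at (254,235) and (289,238). The caddy is at (432,235) and the orange turnbutton at (427,202). Lid-shaped candidates: purple at (228,172), (170,313) and (251,365), which are look-alikes, and white at (270,252), which is the only white one and the only one on pegs, so it is the one meant. I'll confirm this in an enlarged crop.

```bash
python3 - <<'E'
import cv2,numpy as np
t=cv2.imread("pics/top0.png"); s=cv2.imread("pics/scene0.png")
z=lambda a,r,c,h,w:cv2.resize(a[r:r+h,c:c+w],None,fx=4,fy=4,interpolation=cv2.INTER_CUBIC)
A=np.hstack([z(t,200,224,100,100),z(t,180,382,100,100)])
B=np.vstack([np.hstack([z(s,205,305,50,100)]),]) ; C=z(s,255,150,50,100)
im=np.vstack([A,np.hstack([B,C])]); cv2.imwrite("pics/crop1.png",im); print(im.shape)
E
```

```text
(600, 800, 3)
```

View pics/crop1.png

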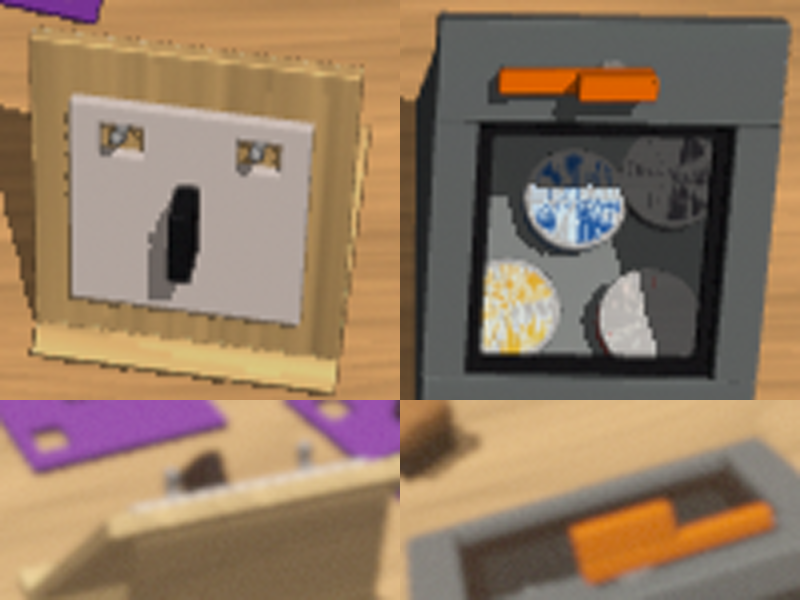

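The crop confirms it: the only white plate on pegs, with lid corners at about crop (72,95), (313,127), (299,324), (70,298). The turnbutton is open, with its arm pointing to image left (+y). Next I measure with masks and rays.

```bash
cat > geo.py <<'E'
import numpy as np, cv2
from station import camera_info
CI={n:camera_info(n) for n in("scene","top")}
def ray(n,p):
    c=CI[n];T=c["T"];d=np.array([(p[0]-c["cx"])/c["fx"],-(p[1]-c["cy"])/c["fy"],-1.]);d=T[:3,:3]@d
    return T[:3,3],d/np.linalg.norm(d)
def tri(pt,ps):
    (a,u),(b,v)=ray("top",pt),ray("scene",ps)
    s=np.linalg.lstsq(np.c_[u,-v],b-a,rcond=None)[0];P,Q=a+s[0]*u,b+s[1]*v
    return (P+Q)/2,np.linalg.norm(P-Q)
def onplane(n,p,q,nn):
    a,u=ray(n,p);return a+u*((q-a)@nn)/(u@nn)
def proj(n,P):
    c=CI[n];T=c["T"];q=T[:3,:3].T@(np.asarray(P,float)-T[:3,3])
    return np.array([c["cx"]-c["fx"]*q[0]/q[2],c["cy"]+c["fy"]*q[1]/q[2]])
def quad(mask):
    c=max(cv2.findContours(mask,cv2.RETR_EXTERNAL,cv2.CHAIN_APPROX_NONE)[0],key=cv2.contourArea)
    h=cv2.convexHull(c)
    for e in np.linspace(.01,.15,60):
        a=cv2.approxPolyDP(h,e*cv2.arcLength(h,True),True)
        if len(a)==4:break
    a=a[:,0].astype(float);c=c[:,0].astype(float);L=[]
    for i in range(4):
        p,q=a[i],a[(i+1)%4];d=(q-p)/np.linalg.norm(q-p);w=c-p
        t=w@d/np.linalg.norm(q-p);k=(abs(w@[-d[1],d[0]])<2.0)&(t>.1)&(t<.9)
        vx,vy,x,y=cv2.fitLine(c[k].astype(np.float32),cv2.DIST_HUBER,0,.01,.01)[:,0];L.append((x,y,vx,vy))
    out=[]
    for i in range(4):
        A,B=L[i-1],L[i];s=np.linalg.solve([[A[2],-B[2]],[A[3],-B[3]]],[B[0]-A[0],B[1]-A[1]]);out.append([A[0]+s[0]*A[2],A[1]+s[0]*A[3]])
    return np.array(out),cv2.contourArea(a.astype(np.float32))
E
cat > m1.py <<'E'
from geo import *
np.set_printoptions(precision=1,suppress=True)
t=cv2.imread("pics/top0.png");s=cv2.imread("pics/scene0.png")
def win(m,r0,r1,c0,c1):
    o=np.zeros_like(m);o[r0:r1,c0:c1]=m[r0:r1,c0:c1];return o
h=cv2.cvtColor(t,cv2.COLOR_BGR2HSV);hs=cv2.cvtColor(s,cv2.COLOR_BGR2HSV)
print("lid hsv",h[262,290],"wood",h[215,250],"fin",h[258,269],"caddy",h[195,460],"ledge",h[213,505-60],h[215,520-60],"side",h[230,388],"table",h[300,440])
lid=win(((h[...,1]<50)&(h[...,2]>130)).astype(np.uint8)*255,215,290,228,312)
lid=cv2.morphologyEx(lid,cv2.MORPH_CLOSE,np.ones((5,5)))
print("lid",quad(lid))
cad=win((h[...,1]<60).astype(np.uint8)*255,170,300,375,495)
print("caddy",quad(cad))
blk=win((h[...,2]<45).astype(np.uint8)*255,205,280,395,470); print("recess",quad(blk))
for n,H,w in(("top",h,(190,212,400,452)),("scene",hs,(265,310,185,250))):
    o=win(cv2.inRange(H,(3,180,90),(18,255,255)),*w);c=max(cv2.findContours(o,0,1)[0],key=cv2.contourArea);print(n,"orange",cv2.approxPolyDP(c,1.2,True)[:,0].tolist())
print("scene caddy hsv",hs[300,170],hs[330,200],hs[281,262])
E
python3 m1.py
```

```text
lid hsv [ 11  29 177] wood [ 17 125 167] fin [30 16 16] caddy [80  8 96] ledge [135  26  20] [ 0  0 19] side [100  21  37] table [ 15 135 199]
lid (array([[242. , 223.8],
       [301.4, 231. ],
       [297.7, 280. ],
       [242. , 272.8]], dtype=float32), 2828.0)
caddy (array([[478.8, 184. ],
       [469.1, 283.2],
       [384.8, 281.5],
       [390.5, 184. ]], dtype=float32), 8155.0)
recess (array([[401.7, 211. ],
       [465.1, 211. ],
       [459.3, 273.5],
       [398.4, 271.9]], dtype=float32), 3854.0)
top orange [[407, 197], [408, 203], [422, 203], [426, 201], [428, 205], [445, 204], [446, 202], [444, 197]]
scene orange [[193, 290], [196, 298], [201, 299], [209, 295], [241, 286], [241, 282], [236, 281], [219, 287], [217, 281], [212, 280], [193, 286]]
scene caddy hsv [11 83 74] [12 48 79] [ 19 141 139]
```

```bash
cat > m2.py <<'E'
from geo import *
np.set_printoptions(precision=1,suppress=True)
K=8
def up(im,r0,r1,c0,c1): return cv2.cvtColor(cv2.resize(im[r0:r1,c0:c1],None,fx=K,fy=K,interpolation=cv2.INTER_CUBIC),cv2.COLOR_BGR2HSV).astype(int)
def q(mask,r0,c0,k=5):
    m=cv2.morphologyEx(mask.astype(np.uint8)*255,cv2.MORPH_CLOSE,np.ones((k,k)));return (quad(m)[0]+.5)/K-.5+[c0,r0]
t=cv2.imread("pics/top0.png");s=cv2.imread("pics/scene0.png")
H=up(t,218,288,230,310);lid=q((H[...,1]<77)&(H[...,2]>90),218,230,41)
H=up(t,176,292,378,490);cad=q((H[...,1]<65)&(H[...,2]>66),176,378,41)
H=up(t,205,280,395,472);rec=q(H[...,2]<57,205,395,41)
print("lid",lid.tolist());print("cad",cad.tolist());print("rec",rec.tolist())
o=[]
for im,(r0,r1,c0,c1) in((t,(190,212,400,452)),(s,(265,310,185,250))):
    H=up(im,r0,r1,c0,c1);m=((H[...,0]<22)&(H[...,1]>190)&(H[...,2]>60)).astype(np.uint8)
    c=max(cv2.findContours(m,0,1)[0],key=cv2.contourArea);o.append((cv2.approxPolyDP(c,7,True)[:,0]+.5)/K-.5+[c0,r0]);print("orange",o[-1].tolist())
# rough model: caddy back corners at z=185 -> scene
for i in range(4):
    for z in (185,62): 
        P=onplane("top",cad[i],np.array([0,0,z]),np.array([0,0,1.]));print(i,z,P,proj("scene",P))
E
python3 m2.py; python3 - <<'E'
import cv2,numpy as np
s=cv2.imread("pics/scene0.png")
z=lambda r,c:cv2.resize(s[r:r+75,c:c+130],None,fx=6,fy=6,interpolation=cv2.INTER_CUBIC)[:300]
a=cv2.resize(s[265:330,145:275],None,fx=6,fy=6,interpolation=cv2.INTER_CUBIC);b=cv2.resize(s[212:246,305:435],None,fx=6,fy=6,interpolation=cv2.INTER_CUBIC)
im=np.vstack([a,b]);print(im.shape);cv2.imwrite("pics/crop2.png",im)
E
```

```text
(594, 780, 3)Traceback (most recent call last):
  File "m2.py", line 8, in <module>
    H=up(t,218,288,230,310);lid=q((H[...,1]<77)&(H[...,2]>90),218,230,41)
                                ~^^^^^^^^^^^^^^^^^^^^^^^^^^^^^^^^^^^^^^^^
  File "m2.py", line 6, in q
    m=cv2.morphologyEx(mask.astype(np.uint8)*255,cv2.MORPH_CLOSE,np.ones((k,k)));return (quad(m)[0]+.5)/K-.5+[c0,r0]
                                                                                         ~~~~^^^
  File "geo.py", line 26, in quad
    vx,vy,x,y=cv2.fitLine(c[k].astype(np.float32),cv2.DIST_HUBER,0,.01,.01)[:,0];L.append((x,y,vx,vy))
              ~~~~~~~~~~~^^^^^^^^^^^^^^^^^^^^^^^^^^^^^^^^^^^^^^^^^^^^^^^^^^
cv2.error: OpenCV(4.12.0) /io/opencv/modules/imgproc/src/linefit.cpp:50: error: (-215:Assertion failed) count > 0 in function 'fitLine2D_wods'
```

View pics/crop2.png

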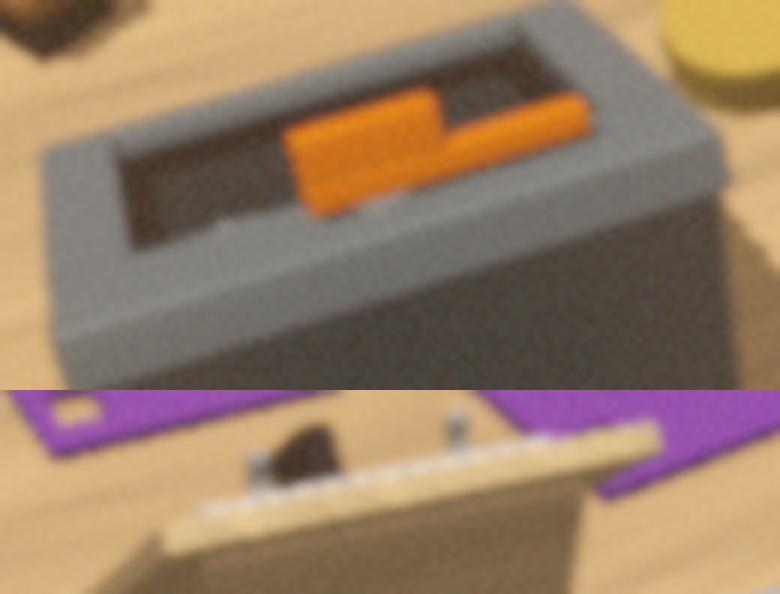

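Crop 2 shows the caddy rim's back corners at about crop (58,343) and (722,140), and its front corners at (42,152) and (575,3). The rack's top edge runs from (163,540) to (660,432), with peg tips at (258,455) and (457,413) and the lid's white edge from (200,508) to (550,437).

```bash
sed -i 's/<2.0)/<12.0)/' geo.py; python3 m2.py; cat > m3.py <<'E'
from geo import *
np.set_printoptions(precision=1,suppress=True)
sc=lambda u,v:(145+(u+.5)/6-.5,265+(v+.5)/6-.5)
sr=lambda u,v:(305+(u+.5)/6-.5,212+(v-390+.5)/6-.5)
tp=lambda u,v:(224+(u+.5)/4-.5,200+(v+.5)/4-.5)
tc=lambda u,v:(382+(u-400+.5)/4-.5,180+(v+.5)/4-.5)
for n,a,b in(("cad back -y",tc(790,22),sc(58,343)),("cad back +y",tc(440,13),sc(722,140)),
 ("rack top +y",tp(33,30),sr(660,425)),("rack top -y",tp(362,70),sr(163,535)),
 ("peg +y",tp(118,140),sr(457,413)),("peg -y",tp(256,156),sr(258,455)),
 ("lid top +y",tp(72,95),sr(552,435)),("lid top -y",tp(313,127),sr(200,506)),
 ("fin top up",tp(186,187),sr(325,428)),
 ("btn fin -y",tc(659,72),sc(285,130)),("btn fin +y",tc(580,72),sc(437,90)),("arm tip",tc(498,67),sc(585,96))): print(n,*tri(a,b))
E
python3 m3.py
```

```text
lid [[240.701886177063, 222.7248134613037], [301.9715270996094, 230.36112880706787], [298.57106018066406, 281.0720558166504], [241.46118927001953, 273.7268486022949]]
cad [[391.9147777557373, 183.05026245117188], [479.1985168457031, 184.42751026153564], [469.6348876953125, 282.3765182495117], [386.5908012390137, 280.94642639160156]]
rec [[465.72398376464844, 212.22862243652344], [459.84657287597656, 274.2905044555664], [397.73651123046875, 272.7310333251953], [401.61205530166626, 204.07424545288086]]
orange [[446.0625, 199.9375], [443.9375, 196.6875], [408.0625, 196.6875], [406.3125, 198.0625], [406.0625, 201.9375], [407.5625, 203.0625], [424.6875, 202.8125], [427.1875, 204.9375], [445.0625, 204.5625]]
orange [[192.4375, 287.8125], [195.1875, 296.8125], [199.1875, 299.4375], [210.3125, 294.9375], [240.8125, 286.5625], [241.5625, 282.9375], [239.6875, 280.8125], [235.5625, 281.0625], [218.8125, 287.0625], [216.9375, 280.9375], [214.0625, 279.8125], [194.5625, 285.0625]]
0 185 [645.3 -82.  185. ] [264.7 284.2]
0 62 [680.7 -95.6  62. ] [269.7 343.7]
1 185 [ 636.  -277.6  185. ] [152.9 319. ]
1 62 [ 670.6 -308.9   62. ] [154.9 384.8]
2 185 [ 415.2 -241.4  185. ] [149.2 237.3]
2 62 [ 429.7 -269.3   62. ] [150.8 288.7]
3 185 [423.3 -60.3 185. ] [235.6 215.1]
3 62 [438.6 -71.8  62. ] [239.1 262.9]
cad back -y [ 636.4 -278.   178.5] 1.9392200043921253
cad back +y [647.7 -82.6 177.9] 0.8383143622904186
rack top +y [601.8 281.7 181.3] 1.6900389852742184
rack top -y [573.   95.3 178.8] 0.6538796449975667
peg +y [541.1 236.6 161.5] 2.179340457426914
peg -y [529.3 157.9 161.3] 1.4372103945098162
lid top +y [567.8 262.1 160.6] 0.40451729415341514
lid top -y [545.2 125.  160.7] 0.9442471546102438
fin top up [514.2 197.9 149.9] 0.9108702600440098
btn fin -y [ 604.3 -200.5  197.6] 1.3214425110041543
btn fin +y [ 606.3 -156.3  195.6] 0.2146233916036844
arm tip [ 614.3 -113.6  180.9] 1.196115021722053
```

```bash
cat > m4.py <<'E'
from geo import *
np.set_printoptions(precision=1,suppress=True)
K=4
def Q(im,r0,r1,c0,c1):
    H=cv2.cvtColor(cv2.resize(im[r0:r1,c0:c1],None,fx=K,fy=K,interpolation=cv2.INTER_CUBIC),cv2.COLOR_BGR2HSV)
    m=cv2.morphologyEx(cv2.inRange(H,(125,90,60),(165,255,255)),cv2.MORPH_CLOSE,np.ones((41,41)))
    return (quad(m)[0]+.5)/K-.5+[c0,r0]
t=cv2.imread("pics/top0.png");s=cv2.imread("pics/scene0.png")
for a,b in(((130,215,185,270),(270,350,400,505)),((275,355,130,212),(185,232,368,455)),((325,405,210,295),(180,228,290,368))):
    A=Q(t,*a);B=Q(s,*b)
    for p in A:
        P=onplane("top",p,np.array([0,0,8.]),np.array([0,0,1.]));e=proj("scene",P)
        j=np.argmin(np.linalg.norm(B-e,axis=1));print(P,"scene err",B[j]-e,tri(p,B[j]))
E
python3 m4.py
```

```text
[828.8 367.8   8. ] scene err [-6.8 -7.4] (array([818.4, 359.9,  26.3]), np.float64(10.401720201824565))
[794.4 231.8   8. ] scene err [1.8 4.6] (array([799. , 233.9,  -3.4]), np.float64(2.0937974251690448))
[648.4 268.7   8. ] scene err [0.9 2.2] (array([650.3, 270.1,   1.7]), np.float64(1.3025333158640686))
[682.8 404.7   8. ] scene err [-0.   2.3] (array([684.4, 405.7,   1.2]), np.float64(1.0022706446441325))
[453.2 391.7   8. ] scene err [1.3 1.5] (array([454.6, 394.1,   2.8]), np.float64(2.7760390095199647))
[313.9 383.    8. ] scene err [0.5 1.8] (array([314.3, 384.7,   1.3]), np.float64(0.7329366423391315))
[304.9 533.1   8. ] scene err [0.1 1.8] (array([305. , 534.9,   0.9]), np.float64(0.6945206940114759))
[443.8 542.3   8. ] scene err [-0.6  1.5] (array([443.8, 542.9,   2.7]), np.float64(2.4043882661388714))
[323.8 331.6   8. ] scene err [-0.5  1.6] (array([323.6, 331.6,   2.3]), np.float64(2.1249689817761417))
[311.2 182.1   8. ] scene err [0.7 1.4] (array([311.6, 183.2,   2.9]), np.float64(1.5045216400603303))
[172.6 193.7   8. ] scene err [0.6 1.5] (array([172.5, 194.8,   2. ]), np.float64(1.3045605582319493))
[185.1 343.2   8. ] scene err [-0.1  2. ] (array([184.5, 344.1,   0.3]), np.float64(1.205348060136463))
```

```bash
sed -i 's/^def ray(n,p):/def ray(n,p):\n    if n=="scene": p=(p[0]-.3,p[1]-1.7)/' geo.py; python3 m3.py; cat > m5.py <<'E'
from geo import *
from m3 import tp,tc,sr,sc
from scipy.spatial.transform import Rotation as R
print("----")
def frame(yaw,tilt): return R.from_euler("ZY",[yaw,-tilt]).as_matrix()
def show(name,corn,q,F):
    P=np.array([onplane("top",p,q,F[:,2]) for p in corn])
    e=[np.linalg.norm(P[i]-P[i-1]) for i in range(4)]
    print(name,"sides",np.array(e),"centre",P.mean(0)); 
    for i in range(4):
        d=P[i]-P[i-1]; print("   edge dir in frame",F.T@d)
    return P.mean(0)
F=frame(-.155,np.radians(50)); lid=[[240.7,222.72],[301.97,230.36],[298.57,281.07],[241.46,273.73]]
q=(tri(tp(72,95),sr(552,435))[0]+tri(tp(313,127),sr(200,506))[0])/2
c=show("lid",lid,q,F); print("lid origin",c-8*F[:,2],"z axis",F[:,2],"x",F[:,0],"y",F[:,1])
G=frame(-.058,np.radians(30))
q=(tri(tc(790,22),sc(58,343))[0]+tri(tc(440,13),sc(722,140))[0])/2
cad=[[391.91,183.05],[479.2,184.43],[469.63,282.38],[386.59,280.95]]
show("cad",cad,q,G)
rec=[tc(480,125),tc(738,128),tc(713,378),tc(465,372)]
c=show("rec",rec,q,G); print("top origin",c-8*G[:,2]); print(G)
b=(tri(tc(659,72),sc(285,130))[0]+tri(tc(580,72),sc(437,90))[0])/2;print("btn fin top mid in frame",G.T@(b-(c-8*G[:,2])))
E
python3 m5.py | sed -n '/----/,$p'
```

```text
cad back -y [ 635.5 -277.4  181.6] 1.5481373987086862
cad back +y [646.7 -82.4 181.2] 1.11345112833979
rack top +y [600.7 281.  185.4] 1.6368244150539308
rack top -y [572.   95.1 182.7] 0.8467119681806141
peg +y [540.1 236.  165.9] 2.0591904789555877
peg -y [528.5 157.6 165.6] 1.2575274907776357
lid top +y [566.8 261.4 164.9] 0.31973504425435634
lid top -y [544.3 124.8 164.9] 0.7503835831606254
fin top up [513.3 197.4 154.4] 1.0659993832947607
btn fin -y [ 603.4 -200.   200.8] 1.6801490474593654
btn fin +y [ 605.4 -155.9  199. ] 0.12291699758642781
arm tip [ 613.3 -113.3  184.3] 1.504925020415045
----
lid sides [157.5 140.8 157.5 140.7] centre [507.  201.5 106.2]
   edge dir in frame [157.5  -0.1   0. ]
   edge dir in frame [  -0.1 -140.8    0. ]
   edge dir in frame [-157.5    0.2    0. ]
   edge dir in frame [  0.1 140.7  -0. ]
lid origin [513.1 200.6 101.1] z axis [-0.8  0.1  0.6] x [ 0.6 -0.1  0.8] y [0.2 1.  0. ]
cad sides [240.2 196.1 239.4 197.5] centre [ 537.9 -175.5  121.8]
   edge dir in frame [240.2   1.5  -0. ]
   edge dir in frame [   2.  -196.1    0. ]
   edge dir in frame [-239.4   -2.9    0. ]
   edge dir in frame [ -2.8 197.5  -0. ]
rec sides [153.  147.2 154.5 146.8] centre [ 519.2 -175.3  111. ]
   edge dir in frame [153.   1.   0.]
   edge dir in frame [   2.4 -147.1    0. ]
   edge dir in frame [-154.5   -0.6   -0. ]
   edge dir in frame [ -0.9 146.8  -0. ]
top origin [ 523.1 -175.5  104.1]
[[ 0.9  0.1 -0.5]
 [-0.1  1.   0. ]
 [ 0.5  0.   0.9]]
btn fin top mid in frame [118.3   2.3  42.3]
```

```bash
cat > m6.py <<'E'
from m5 import *
print("====")
def tri2(pt,ps,off):   # scene point = top point + off
    (a,u),(b,v)=ray("top",pt),ray("scene",ps);b=b-off
    s=np.linalg.lstsq(np.c_[u,-v],b-a,rcond=None)[0];P,Q=a+s[0]*u,b+s[1]*v
    return (P+Q)/2,np.linalg.norm(P-Q)
ZL=8*F[:,2]
ps=[tri2(lid[0],sr(552,435),ZL),tri2(lid[1],sr(200,506),ZL)];print("lid upper underside corners",ps)
e=(ps[0][0]+ps[1][0])/2
for dz in(0,3):
    # lower outer corners on outer plane, upper underside corners on underside plane
    q=e+[0,0,dz]
    U=np.mean([onplane("top",p,q,F[:,2]) for p in lid[:2]],0);D=np.mean([onplane("top",p,q+ZL,F[:,2]) for p in lid[2:]],0)-ZL
    print("dz",dz,"edge",U,"len",np.linalg.norm(U-D),"origin",(U+D)/2)
t=cv2.imread("pics/top0.png")
for back in(181.4,185):
    q=np.array([641.,-180,back]);P=[onplane("top",p,q,G[:,2]) for p in cad];B=(P[0]+P[1])/2
    q=np.array([B[0],B[1],back])
    P=np.array([onplane("top",p,q,G[:,2]) for p in rec]);L=(P-P.mean(0))@G
    O=P.mean(0)-8*G[:,2];print("back",back,B,"rec in own frame",L[:,:2].tolist(),"O",O,"cad centre from O",G.T@(np.mean([onplane("top",p,q,G[:,2]) for p in cad],0)-O))
    print("btn from O, rays on plane z=36",[(G.T@(onplane("top",tc(*p),O+36*G[:,2],G[:,2])-O))[:2].tolist() for p in((580,102),(657,102))])
for a,b in((tc(657,102),sc(285,130)),(tc(580,102),sc(437,90))):
    P,r=tri(a,b);print("btn tri",P,r,G.T@(P-O))
fin=[tp(*p) for p in((177,187),(199,187),(189,283),(167,280))]
for dz in(0,3):
    o=np.array([0,0,dz])+(lambda q:q-75*F[:,0])(e);print("fin top on plane z=40",[(F.T@(onplane("top",p,o+40*F[:,2],F[:,2])-o)).tolist() for p in fin])
E
python3 m6.py | sed -n '/====/,$p'
```

```text
====
lid upper underside corners [(array([569.8, 264. , 156.7]), np.float64(1.3037735711871439)), (array([548.2, 124.9, 157.8]), np.float64(1.030169073228954))]
dz 0 edge [559.1 194.5 157.3] len 151.03316763055747 origin [511.  201.4  99.4]
dz 3 edge [558.5 194.3 159.7] len 150.75667232961695 origin [510.6 201.2 102. ]
back 181.4 [ 641.6 -180.4  181.8] rec in own frame [[75.70840167079157, 73.97899461610751], [78.0947962208115, -73.18571461821955], [-76.44268329450898, -73.81789948001227], [-77.3605145970941, 73.02461948212434]] O [ 523.2 -175.6  103.8] cad centre from O [21.6  0.9  8. ]
btn from O, rays on plane z=36 [[98.78565512712666, 22.176072586324835], [99.98468107712186, -20.65037083570817]]
back 185 [ 640.7 -179.8  184.8] rec in own frame [[75.5124078609826, 73.78747789298747], [77.89262451595744, -72.99625153730561], [-76.24478857740661, -73.62679979976683], [-77.16024379953325, 72.83557344408509]] O [ 522.5 -175.   107.5] cad centre from O [21.6  0.9  8. ]
btn from O, rays on plane z=36 [[98.55011737408014, 22.129636691201636], [99.74597496335693, -20.5836401883998]]
btn tri [ 589.7 -199.6  188. ] 0.015461924333733874 [ 99.6 -20.7  35.5]
btn tri [ 591.8 -155.4  186.5] 3.3525432073802834 [98.4 23.6 34.4]
fin top on plane z=40 [[48.750606352443334, 0.41165471661674946, 40.00000000000004], [50.78375562190732, -12.144220258236057, 40.00000000000007], [-23.210515801746286, -7.837838277992969, 40.00000000000011], [-23.05227655232176, 5.184845876783278, 39.99999999999998]]
fin top on plane z=40 [[48.09376193250775, 0.09827049199016855, 40.00000000000001], [50.12323236164399, -12.43488551190298, 40.000000000000014], [-23.737151642214283, -8.13629562638418, 40.00000000000013], [-23.57919871556058, 4.86282489911718, 39.99999999999991]]
```

{"name": "apply_moves", "arguments": {"motion": [[[0,0,50],[0,0,0],0.5],[[0,0,100],[0,0,0.1],0.5],[[10,40,130],[0,0,0.25],0.5],[[25,85,130],[0,0,0.4],0.5],[[40,130,130],[0,0,0.55],0.5],[[55,175,130],[0,0,0.7],0.5],[[70,220,130],[0,0,0.85],0.5],[[80,265,130],[0,0,1.0],0.5],[[95,310,130],[0,0,1.15],0.5],[[110,355,130],[0,0,1.3],0.5],[[120,400,130],[0,0,1.4],0.5],[[120,400,130],[0,0,1.4],0.5]]}}

```text
clock: 1.3
ee_pos: [307.5, -112.5, 335.9]
ee_rot: [0.0, 0.638, 0.77, 0.001]
contact_force: [-0.4, -0.1, 0.3]
width: 0.501
grasp_force: 0.0
```

{"name": "apply_moves", "arguments": {"motion": [[[10,40,0],[0,0,0.14],0.5],[[20,80,0],[0,0,0.28],0.5],[[30,120,0],[0,0,0.42],0.5],[[40,160,0],[0,0,0.56],0.5],[[50,200,0],[0,0,0.7],0.5],[[60,240,0],[0,0,0.84],0.5],[[65,280,0],[0,0,0.98],0.5],[[70,320,0],[0,0,1.12],0.5],[[75,328,0],[0,0,1.24],0.5],[[75,328,0],[0,0,1.24],0.5]]}}

```text
clock: 2.3
ee_pos: [382.6, 211.1, 334.2]
ee_rot: [-0.001, 0.077, 0.997, -0.001]
contact_force: [-0.0, -0.1, -0.5]
width: 0.501
grasp_force: 0.0
```

```bash
cat > rel.py <<'E'
import numpy as np,sys
from scipy.spatial.transform import Rotation as R
from station import telemetry
np.set_printoptions(precision=3,suppress=True)
def frame(yaw,tilt): return R.from_euler("ZY",[yaw,-np.radians(tilt)])
LID=(np.array([510.8,201.2,101.]),frame(-.155,50)); CAD=(np.array([522.8,-175.2,105.8]),frame(-.047,30))
FLIP=R.from_euler("x",np.pi)   # tool y=-y, z=-z
TOOL=R.from_matrix(np.array([[-1,0,0],[0,1,0],[0,0,-1.]]))  # tool y=+y, z=-z
def go(fr,p,tool=TOOL,st=None):
    st=st or telemetry.read_state();q=st["ee_rot"];Rn=R.from_quat([q[1],q[2],q[3],q[0]])
    P=fr[0]+fr[1].apply(p);Rt=fr[1]*tool
    print("target",P,"shift",P-st["ee_pos"],"turn",(Rt*Rn.inv()).as_rotvec(),"joints",st["joints"],"F",st["contact_force"])
E
python3 -c "
from rel import *
go(LID,[0,0,115]);go(LID,[0,0,15])"
```

```text
target [423.761 214.8   174.921] shift [  41.182    3.682 -159.249] turn [-0.133 -0.865  0.   ] joints [ 0.375 -0.152  1.35  -0.     1.946 -1.042] F [-0.028 -0.064 -0.451]
target [499.447 202.974 110.642] shift [ 116.868   -8.144 -223.528] turn [-0.133 -0.865  0.   ] joints [ 0.375 -0.152  1.35  -0.     1.946 -1.042] F [-0.028 -0.064 -0.451]
```

{"name": "apply_moves", "arguments": {"motion": [[[-10,0,0],[-0.022,-0.145,0],0.5],[[-20,0,0],[-0.044,-0.29,0],0.5],[[-20,0,-30],[-0.066,-0.43,0],0.5],[[-10,0,-65],[-0.09,-0.57,0],0.5],[[10,0,-100],[-0.11,-0.72,0],0.5],[[25,2,-130],[-0.133,-0.865,0],0.5],[[41,4,-159],[-0.133,-0.865,0],0.5],[[41,4,-159],[-0.133,-0.865,0],0.5],[[41,4,-159],[-0.133,-0.865,0],0.5]]}}

```text
clock: 3.2
ee_pos: [423.8, 213.6, 177.9]
ee_rot: [0.423, 0.072, 0.903, -0.032]
contact_force: [-0.6, -0.3, 0.6]
width: 0.505
grasp_force: 0.0
```

```bash
python3 -c "
from rel import *
go(LID,[0,0,15])
from station import get_image
import cv2
im=[get_image(n)[:,:,::-1] for n in('top','scene')]
for n,i in zip(('top','scene'),im): cv2.imwrite(f'pics/{n}1.png',i)
z=lambda a,r,c:cv2.resize(a[r:r+150,c:c+100],None,fx=4,fy=4,interpolation=2)
cv2.imwrite('pics/c3.png',np.hstack([z(im[0],175,225),z(im[1],140,310)]))"
```

```text
target [499.447 202.974 110.642] shift [ 75.647 -10.61  -67.258] turn [-0.002  0.004  0.003] joints [ 0.828 -0.438  2.123 -0.828  1.052 -0.307] F [-0.589 -0.251  0.612]
```

View pics/c3.png

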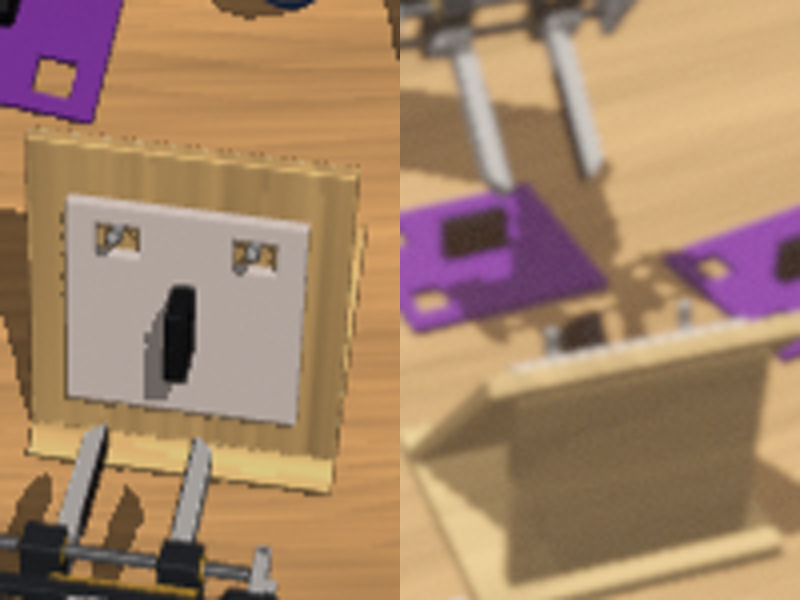

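```bash
python3 -c "
from geo import *
P=[423.8,213.3,177.5]
print('top obs',(225+152/4-.4,175+436/4-.4),proj('top',P),'scene obs',(310+149/4-.4,140+177/4-.4),proj('scene',P))
print(tri((225+152/4-.4,175+436/4-.4),(310+149/4-.4,140+177/4-.4)))
"
```

```text
top obs (262.6, 283.6) [262.65065539 284.50928951] scene obs (346.85, 183.85) [345.48220131 186.52705586]
(array([424.89311181, 213.33830441, 190.18971608]), np.float64(2.8837571047402815))
```

{"name": "apply_moves", "arguments": {"motion": [[[20,-3,-18],[0,0,0],0.5],[[40,-5,-35],[0,0,0],0.5],[[55,-8,-48],[0,0,0],0.5],[[65,-9,-57],[0,0,0],0.5],[[72,-10,-64],[0,0,0],0.5],[[72,-10,-64],[0,0,0],0.5]]}}

```text
clock: 3.9
ee_pos: [496.4, 204.4, 114.1]
ee_rot: [0.423, 0.071, 0.903, -0.032]
contact_force: [0.3, -0.0, -0.2]
width: 0.499
grasp_force: 0.0
```

```bash
python3 -c "
from rel import *
go(LID,[0,0,15])
from station import get_image
import cv2
im=[get_image(n)[:,:,::-1] for n in('top','scene')]
for n,i in zip(('top','scene'),im): cv2.imwrite(f'pics/{n}2.png',i)
z=lambda a,r,c:cv2.resize(a[r:r+100,c:c+80],None,fx=5,fy=5,interpolation=2)
cv2.imwrite('pics/c4.png',np.hstack([z(im[0],200,230),z(im[1],160,320)]))"
```

```text
target [499.447 202.974 110.642] shift [ 3.071 -1.46  -3.412] turn [-0.003  0.005  0.001] joints [ 0.649 -0.255  2.137 -0.892  0.79  -0.264] F [ 0.32  -0.025 -0.224]
```

View pics/c4.png

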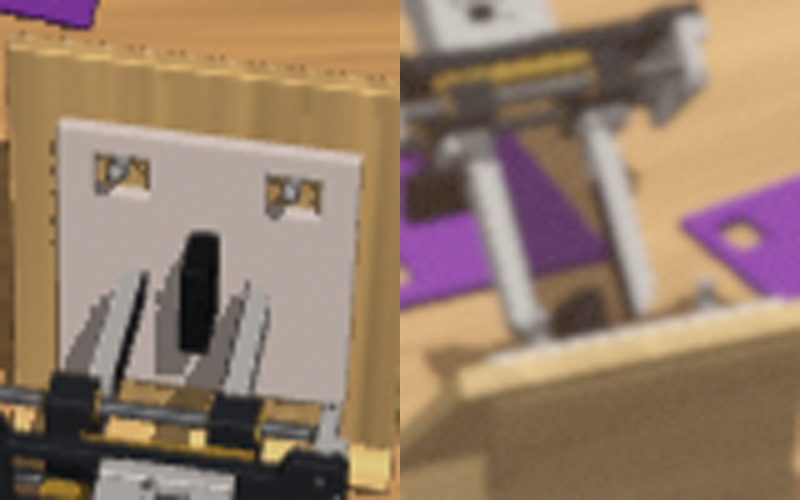

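The fingers flank the fin and are centred on it (fin at crop u≈200, tips at 143 and 258). Closing.

{"name": "apply_moves", "arguments": {"motion": [[[3,-1,-3],[0,0,0],0.5],[[3,-1,-3],[0,0,0],0.3],[[3,-1,-3],[0,0,0],0.1],[[3,-1,-3],[0,0,0],0.05],[[3,-1,-3],[0,0,0],0.05],[[3,-1,-3],[0,0,0],0.05],[[3,-1,-3],[0,0,0],0.05]], "newtons": 30}}

```text
clock: 4.7
ee_pos: [497.8, 203.5, 109.6]
ee_rot: [0.423, 0.07, 0.903, -0.032]
contact_force: [-2.8, -0.9, 1.9]
width: 0.148
grasp_force: 30.0
```

{"name": "apply_moves", "arguments": {"motion": [[[2,0,3],[0,0,0],0.05],[[4,-1,5],[0,0,0],0.05],[[6,-1,7],[0,0,0],0.05],[[7,-1,8.5],[0,0,0],0.05],[[7,-1,8.5],[0,0,0],0.05],[[7,-1,8.5],[0,0,0],0.05]]}}

```text
clock: 5.3
ee_pos: [501.6, 202.9, 114.0]
ee_rot: [0.419, 0.07, 0.905, -0.031]
contact_force: [-19.7, 4.3, 3.0]
width: 0.148
grasp_force: 30.0
```

```bash
python3 -c "
from rel import *
go(LID,[11,0,14])"
```

```text
target [507.19  201.764 118.426] shift [ 5.556 -1.17   4.409] turn [-0.003 -0.005 -0.001] joints [ 0.631 -0.249  2.127 -0.871  0.781 -0.295] F [-19.651   4.301   3.05 ]
```

{"name": "apply_moves", "arguments": {"motion": [[[-1,0,1],[0,0,0],0.05],[[-2.5,0.5,2],[0,0,0],0.05],[[-2.5,0.5,2],[0,0,0],0.05],[[-2.5,0.5,2],[0,0,0],0.05]]}}

```text
clock: 5.7
ee_pos: [502.8, 203.2, 120.4]
ee_rot: [0.423, 0.07, 0.903, -0.032]
contact_force: [-0.0, 0.0, -1.7]
width: 0.149
grasp_force: 30.0
```

```bash
python3 -c "
from rel import *
go(LID,[11,0,14]);F=telemetry.read_state();print(LID[1].inv().apply(F['contact_force']),F['moment'])"
```

```text
target [507.19  201.764 118.426] shift [ 4.413 -1.461 -1.949] turn [-0.002  0.003 -0.001] joints [ 0.634 -0.256  2.122 -0.874  0.787 -0.297] F [-0.042  0.021 -1.691]
[-1.324  0.015 -1.053] [ 0.136  0.497 -0.033]
```

{"name": "apply_moves", "arguments": {"motion": [[[-4,0.6,3],[0,0,0],0.05],[[-8,1,6.5],[0,0,0],0.05],[[-12,2,10],[0,0,0],0.05],[[-16,2.5,13.5],[0,0,0],0.05],[[-20,3,17],[0,0,0],0.05],[[-24,3.7,20.5],[0,0,0],0.05],[[-30,4.5,25],[0,0,0],0.05],[[-35,5,30],[0,0,0],0.05],[[-42,6,40],[0,0,0],0.05],[[-42,6,40],[0,0,0],0.05]]}}

```text
clock: 6.7
ee_pos: [460.5, 210.2, 162.1]
ee_rot: [0.424, 0.07, 0.903, -0.03]
contact_force: [-0.6, 1.0, -0.7]
width: 0.147
grasp_force: 30.0
```

```bash
python3 -c "
from rel import *
go(CAD,[0,0,150])
from station import get_image
import cv2
im=[get_image(n)[:,:,::-1] for n in('top','scene')]
for n,i in zip(('top','scene'),im): cv2.imwrite(f'pics/{n}3.png',i)
z=lambda a,r,c:cv2.resize(a[r:r+120,c:c+100],None,fx=4,fy=4,interpolation=2)
cv2.imwrite('pics/c5.png',np.hstack([z(im[0],200,220),z(im[1],150,310)]))"
```

```text
target [ 447.883 -171.676  235.704] shift [ -12.631 -381.827   73.639] turn [0.031 0.353 0.105] joints [ 0.732 -0.374  2.116 -0.827  0.938 -0.335] F [-0.63   0.951 -0.744]
```

View pics/c5.png

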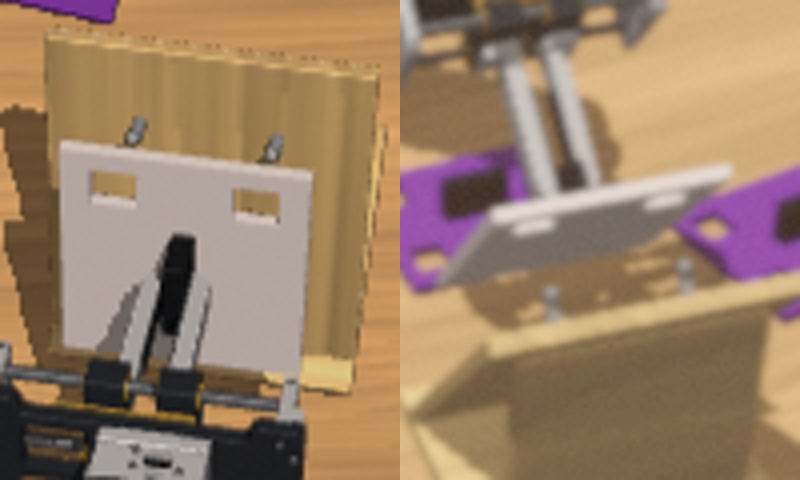

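```bash
cat > m7.py <<'E'
from rel import *
from geo import *
st=telemetry.read_state();q=st["ee_rot"];Rl=R.from_quat([q[1],q[2],q[3],q[0]])*TOOL.inv();Z=Rl.as_matrix()[:,2]
px=lambda u,v:(220+(u+.5)/4-.5,200+(v+.5)/4-.5)
for zo in(13,15.6,18):
    o=st["ee_pos"]-zo*Z
    U=[onplane("top",px(*p),o,Z) for p in((60,142),(313,173))];D=[onplane("top",px(*p),o+8*Z,Z)-8*Z for p in((300,375),(62,348))]
    print(zo,"corners in tool-lid frame",[Rl.inv().apply(p-o)[:2].round(1).tolist() for p in U+D],"centre",Rl.inv().apply(np.mean(U+D,0)-o))
E
python3 m7.py
```

```text
13 corners in tool-lid frame [[77.6, 70.7], [77.9, -69.3], [-68.6, -69.8], [-71.3, 70.6]] centre [3.873 0.563 0.   ]
15.6 corners in tool-lid frame [[75.4, 71.3], [75.7, -69.1], [-71.2, -69.6], [-73.9, 71.2]] centre [ 1.503  0.989 -0.   ]
18 corners in tool-lid frame [[73.4, 71.9], [73.7, -68.8], [-73.6, -69.3], [-76.3, 71.8]] centre [-0.684  1.381  0.   ]
```

Crop 5 shows the lid clear of the pegs (tips at crop (135,130) and (272,148)). It is held parallel to the rack face, with corners at (60,142), (313,173), (300,375), (62,348). Now across to the caddy, at height.

{"name": "apply_moves", "arguments": {"motion": [[[-8,-5,35],[0,0,0],0.05],[[-15,-15,75],[0,0.03,0.01],0.05],[[-20,-35,105],[0.0,0.06,0.02],0.05],[[-20,-65,120],[0.01,0.1,0.03],0.05],[[-20,-100,120],[0.01,0.14,0.04],0.05],[[-20,-140,120],[0.015,0.18,0.05],0.05],[[-18,-180,120],[0.02,0.22,0.06],0.05],[[-16,-220,120],[0.02,0.26,0.07],0.05],[[-14,-260,120],[0.025,0.3,0.08],0.05],[[-13,-300,120],[0.03,0.33,0.09],0.05],[[-13,-340,120],[0.031,0.353,0.105],0.05],[[-13,-370,110],[0.031,0.353,0.105],0.05]]}}

```text
clock: 8.0
ee_pos: [447.4, -165.1, 271.0]
ee_rot: [0.258, 0.024, 0.966, -0.009]
contact_force: [0.4, 0.3, -1.5]
width: 0.146
grasp_force: 30.0
```

```bash
python3 -c "
from rel import *
go(CAD,[-1.5,0,105.6])"
```

```text
target [ 468.761 -172.658  196.502] shift [ 21.344  -7.565 -74.547] turn [ 0.006 -0.002  0.005] joints [-0.696 -0.464  1.795  0.305  1.386 -2.208] F [ 0.356  0.338 -1.521]
```

{"name": "apply_moves", "arguments": {"motion": [[[6,-3,-18],[0,0,0],0.05],[[11,-5,-36],[0,0,0],0.05],[[16,-7,-55],[0.006,-0.002,0.005],0.05],[[19,-8,-65],[0.006,-0.002,0.005],0.05],[[19,-8,-65],[0.006,-0.002,0.005],0.05],[[19,-8,-65],[0.006,-0.002,0.005],0.05]]}}

```text
clock: 8.6
ee_pos: [466.5, -168.9, 205.4]
ee_rot: [0.258, 0.021, 0.966, -0.004]
contact_force: [-0.3, 0.7, -1.4]
width: 0.149
grasp_force: 30.0
```

```bash
python3 -c "
from rel import *
go(CAD,[-1.5,0,35.6])
from station import get_image
import cv2
im=[get_image(n)[:,:,::-1] for n in('top','scene')]
for n,i in zip(('top','scene'),im): cv2.imwrite(f'pics/{n}4.png',i)
z=lambda a,r,c:cv2.resize(a[r:r+120,c:c+100],None,fx=4,fy=4,interpolation=2)
cv2.imwrite('pics/c6.png',np.hstack([z(im[0],175,380),z(im[1],235,150)]))"
```

```text
target [ 503.722 -174.303  135.881] shift [ 37.2    -5.405 -69.486] turn [-0.003 -0.001 -0.004] joints [-0.678 -0.408  1.889  0.32   1.244 -2.245] F [-0.255  0.741 -1.415]
```

View pics/c6.png

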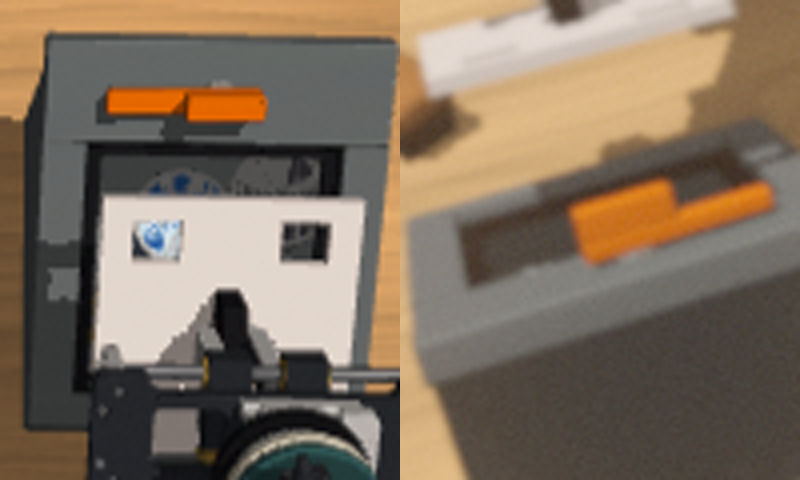

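Crop 6 shows the lid hovering low-side over the recess with its slots uphill. Its upper corners are at crop (102,195) and (365,200), parallel to the recess edge at v≈146. I recheck the tool-to-lid offset from these corners and go down in steps.

```bash
python3 -c "
from rel import *
from geo import *
P=np.array([466.5,-168.9,205.4]);st=telemetry.read_state();q=st['ee_rot'];Rl=R.from_quat([q[1],q[2],q[3],q[0]])*TOOL.inv();Z=Rl.as_matrix()[:,2]
px=lambda u,v:(380+(u+.5)/4-.5,175+(v+.5)/4-.5)
for zo in (13,15.6,18):
    o=st['ee_pos']-zo*Z; print(zo,[Rl.inv().apply(onplane('top',px(*p),o+zz*Z,Z)-zz*Z-o)[:2] for p,zz in(((101,194),0),((366,199),0),((101,194),8),((366,199),8))])
    o=CAD[0]+8*CAD[1].as_matrix()[:,2];print('  recess upper rim corners',[CAD[1].inv().apply(onplane('top',px(*p),o,CAD[1].as_matrix()[:,2])-o)[:2] for p in((88,145),(345,148))])
"
```

```text
13 [array([75.183, 71.673]), array([ 74.298, -70.169]), array([77.694, 72.656]), array([ 76.814, -68.3  ])]
  recess upper rim corners [array([76.446, 73.208]), array([ 77.184, -73.327])]
15.6 [array([74.367, 71.353]), array([ 73.48 , -70.777]), array([76.878, 72.337]), array([ 75.997, -68.907])]
  recess upper rim corners [array([76.446, 73.208]), array([ 77.184, -73.327])]
18 [array([73.614, 71.058]), array([ 72.725, -71.338]), array([76.125, 72.042]), array([ 75.241, -69.468])]
  recess upper rim corners [array([76.446, 73.208]), array([ 77.184, -73.327])]
```

{"name": "apply_moves", "arguments": {"motion": [[[9,-1.5,-17],[-0.003,-0.001,-0.004],0.05],[[18,-3,-34],[-0.003,-0.001,-0.004],0.05],[[27,-4,-50],[-0.003,-0.001,-0.004],0.05],[[34,-5,-64],[-0.003,-0.001,-0.004],0.05],[[34,-5,-64],[-0.003,-0.001,-0.004],0.05]]}}

```text
clock: 9.2
ee_pos: [500.0, -173.0, 139.4]
ee_rot: [0.258, 0.022, 0.966, -0.005]
contact_force: [0.1, 0.7, -1.2]
width: 0.147
grasp_force: 30.0
```

```bash
python3 -c "
from rel import *
go(CAD,[-1.5,0,15.6]);st=telemetry.read_state();print(CAD[1].inv().apply(st['ee_pos']-CAD[0]))"
```

```text
target [ 513.711 -174.773  118.56 ] shift [ 13.702  -1.738 -20.87 ] turn [-0.002 -0.002 -0.001] joints [-0.626 -0.293  1.941  0.318  1.069 -2.244] F [ 0.084  0.668 -1.163]
[-2.988  1.092 40.558]
```

{"name": "apply_moves", "arguments": {"motion": [[[4,-1,-5],[0,0,0],0.05],[[6.5,-1.5,-9],[0,0,0],0.05],[[9,-1.6,-13],[0,0,0],0.05],[[11,-1.7,-16],[0,0,0],0.05],[[11,-1.7,-16],[0,0,0],0.05]]}}

```text
clock: 9.7
ee_pos: [511.4, -175.4, 124.5]
ee_rot: [0.259, 0.023, 0.966, -0.006]
contact_force: [-0.5, 0.5, -1.3]
width: 0.145
grasp_force: 30.0
```

{"name": "apply_moves", "arguments": {"motion": [[[1,0,-1.7],[0,0,0],0.05],[[2,0,-3.4],[0,0,0],0.05],[[2,0,-3.4],[0,0,0],0.05]]}}

```text
clock: 10.0
ee_pos: [513.6, -175.6, 121.9]
ee_rot: [0.259, 0.022, 0.966, -0.006]
contact_force: [0.4, -0.8, -0.7]
width: 0.146
grasp_force: 30.0
```

```bash
python3 -c "
from rel import *
go(CAD,[-1.5,0,15.6]);st=telemetry.read_state();print(CAD[1].inv().apply(st['ee_pos']-CAD[0]),CAD[1].inv().apply(st['contact_force']),st['moment'])"
```

```text
target [ 513.711 -174.773  118.56 ] shift [ 0.111  0.809 -3.298] turn [ 0.     0.001 -0.   ] joints [-0.61  -0.248  1.944  0.32   1.014 -2.245] F [ 0.444 -0.778 -0.687]
[ 0.086 -0.813 18.493] [ 0.072 -0.757 -0.835] [ 0.027  0.263 -0.003]
```

{"name": "apply_moves", "arguments": {"motion": [[[-0.5,0.5,-1.4],[0,0,0],0.05],[[0,0.5,-2.3],[0,0,0],0.05],[[0,0.5,-2.3],[0,0,0],0.05]]}}

```text
clock: 10.3
ee_pos: [513.7, -175.6, 121.7]
ee_rot: [0.26, 0.022, 0.965, -0.007]
contact_force: [-8.4, 0.9, 9.0]
width: 0.145
grasp_force: 30.0
```

{"name": "apply_moves", "arguments": {"motion": [[[0.5,0,-0.9],[0,0,0],0.05],[[0.5,0,-0.9],[0,0,0],0.05]]}}

```text
clock: 10.5
ee_pos: [513.7, -175.6, 121.7]
ee_rot: [0.259, 0.022, 0.965, -0.007]
contact_force: [-16.2, 2.9, 15.0]
width: 0.145
grasp_force: 30.0
```

```bash
python3 -c "
from rel import *
go(CAD,[-1.5,0,15.6]);st=telemetry.read_state();print(CAD[1].inv().apply(st['ee_pos']-CAD[0]),CAD[1].inv().apply(st['contact_force']),st['moment'])"
```

```text
target [ 513.711 -174.773  118.56 ] shift [ 0.02   0.848 -3.14 ] turn [ 0.002  0.001 -0.001] joints [-0.609 -0.248  1.945  0.319  1.012 -2.245] F [-16.243   2.902  15.046]
[ 0.087 -0.848 18.31 ] [-6.647  2.136 21.211] [0.518 1.365 0.119]
```

{"name": "apply_moves", "arguments": {"motion": [[[-1.2,0,1.4],[0,0,0],0.05],[[-1.2,0,1.4],[0,0,0],0.05]]}}

```text
clock: 10.7
ee_pos: [513.3, -175.5, 121.5]
ee_rot: [0.26, 0.023, 0.965, -0.007]
contact_force: [-4.9, -0.2, 6.9]
width: 0.144
grasp_force: 30.0
```

```bash
python3 -c "
from rel import *
st=telemetry.read_state();print(CAD[1].inv().apply(st['ee_pos']-CAD[0]),CAD[1].inv().apply(st['contact_force']),st['moment'])
from station import get_image
import cv2
im=[get_image(n)[:,:,::-1] for n in('top','scene')]
for n,i in zip(('top','scene'),im): cv2.imwrite(f'pics/{n}5.png',i)
z=lambda a,r,c:cv2.resize(a[r:r+100,c:c+100],None,fx=4,fy=4,interpolation=2)
cv2.imwrite('pics/c7.png',np.hstack([z(im[0],178,382),cv2.resize(im[1][245:325,150:270],(600,400),interpolation=2)[:,100:500]]))"
```

```text
[-0.373 -0.784 18.341] [-0.773 -0.407  8.446] [0.167 0.389 0.046]
```

View pics/c7.png

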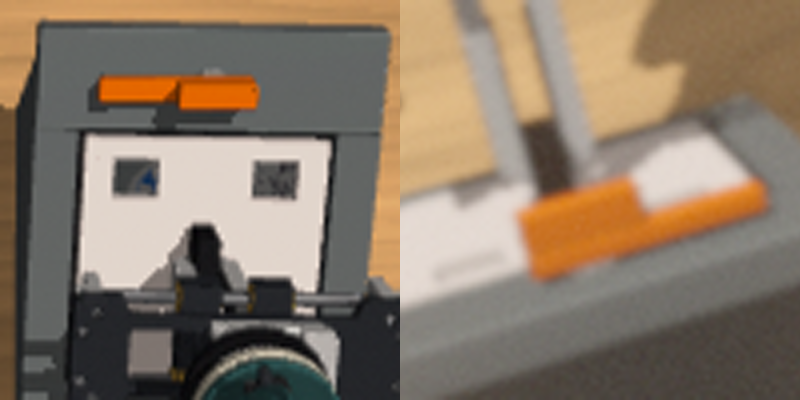

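Crop 7 shows the lid inside the recess. There is a thin dark gap along its upper edge (v≈133) and both sides (u≈80 and 330), and the button is still open. Releasing.

{"name": "apply_moves", "arguments": {"motion": [[[-0.4,0,0.6],[0,0,0],0.05],[[-0.4,0,0.6],[0,0,0],0.2],[[-0.4,0,0.6],[0,0,0],0.35],[[-0.4,0,0.6],[0,0,0],0.4],[[-0.4,0,0.6],[0,0,0],0.4],[[-0.4,0,0.6],[0,0,0],0.4],[[-8,0,14],[0,0,0],0.4],[[-18,0,31],[0,0,0],0.4],[[-30,1,52],[0,0,0],0.4],[[-45,2,78],[0,0,0],0.4],[[-45,2,100],[0,0,0],0.4],[[-45,2,120],[0,0,0],0.4]]}}

```text
clock: 12.0
ee_pos: [467.5, -173.2, 241.4]
ee_rot: [0.26, 0.023, 0.965, -0.006]
contact_force: [0.6, 0.6, -0.2]
width: 0.401
grasp_force: 0.0
```

```bash
python3 -c "
from rel import *
from station import get_image
import cv2
T2=R.from_matrix(np.array([[0,1,0],[1,0,0],[0,0,-1.]]))
go(CAD,[107,0,100],T2);go(CAD,[107,0,33-19+0],T2)
im=[get_image(n)[:,:,::-1] for n in('top','scene')]
for n,i in zip(('top','scene'),im): cv2.imwrite(f'pics/{n}6.png',i)
z=lambda a,r,c:cv2.resize(a[r:r+100,c:c+100],None,fx=4,fy=4,interpolation=2)
cv2.imwrite('pics/c8.png',np.hstack([z(im[0],178,382),cv2.resize(im[1][245:325,150:270],(600,400),interpolation=2)[:,:400]]))"
```

```text
target [ 565.418 -177.205  245.903] shift [97.876 -4.052  4.498] turn [ 0.786 -0.036 -1.36 ] joints [-0.683 -0.41   1.821  0.313  1.307 -2.224] F [ 0.578  0.609 -0.182]
target [ 608.37  -179.225  171.424] shift [140.829  -6.072 -69.98 ] turn [ 0.786 -0.036 -1.36 ] joints [-0.683 -0.41   1.821  0.313  1.307 -2.224] F [ 0.578  0.609 -0.182]
```

View pics/c8.png

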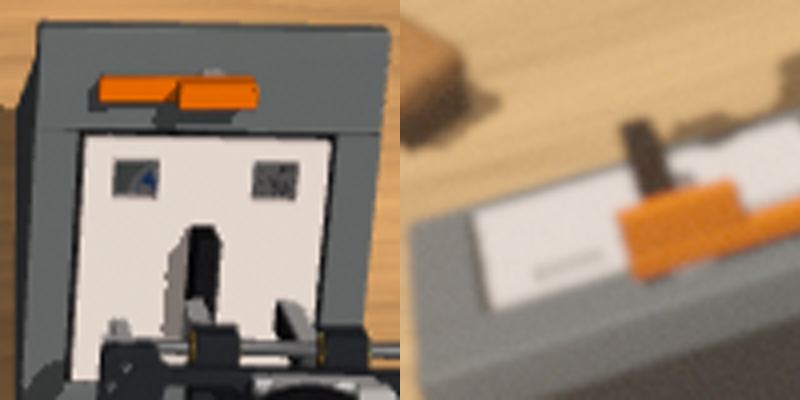

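Crop 8 shows the lid unmoved after release and flush all round; the button fin is at crop (218,95). Now turning the tool to pinch the button.

{"name": "apply_moves", "arguments": {"motion": [[[10,0,5],[0.07,-0.003,-0.12],0.4],[[20,-1,10],[0.14,-0.006,-0.24],0.4],[[30,-1,10],[0.21,-0.01,-0.36],0.4],[[40,-2,10],[0.28,-0.013,-0.48],0.4],[[50,-2,10],[0.35,-0.016,-0.6],0.4],[[60,-3,10],[0.42,-0.019,-0.72],0.4],[[70,-3,8],[0.49,-0.022,-0.84],0.4],[[78,-3,7],[0.56,-0.026,-0.97],0.4],[[86,-4,6],[0.63,-0.029,-1.09],0.4],[[92,-4,5],[0.7,-0.032,-1.21],0.4],[[98,-4,5],[0.786,-0.036,-1.36],0.4],[[98,-4,5],[0.786,-0.036,-1.36],0.4]]}}

```text
clock: 13.3
ee_pos: [565.6, -176.5, 242.4]
ee_rot: [0.185, 0.699, 0.667, 0.179]
contact_force: [0.1, 0.1, 0.1]
width: 0.401
grasp_force: 0.0
```

```bash
python3 -c "
from rel import *
T2=R.from_matrix(np.array([[0,1,0],[1,0,0],[0,0,-1.]]))
go(CAD,[106,.5,50],T2);go(CAD,[106,.5,17],T2)"
```

```text
target [ 589.548 -177.839  202.101] shift [ 23.949  -1.332 -40.337] turn [-0.003 -0.002 -0.   ] joints [-0.542 -0.191  1.655  0.257  1.222 -0.526] F [0.122 0.134 0.149]
target [ 606.03  -178.614  173.522] shift [ 40.431  -2.107 -68.915] turn [-0.003 -0.002 -0.   ] joints [-0.542 -0.191  1.655  0.257  1.222 -0.526] F [0.122 0.134 0.149]
```

{"name": "apply_moves", "arguments": {"motion": [[[10,0,-17],[0,0,0],0.4],[[20,-1,-34],[0,0,0],0.4],[[28,-2,-48],[0,0,0],0.4],[[34,-2,-58],[0,0,0],0.4],[[38,-2,-65],[0,0,0],0.4],[[38,-2,-65],[0,0,0],0.4]]}}

```text
clock: 13.9
ee_pos: [603.3, -178.6, 178.0]
ee_rot: [0.186, 0.699, 0.667, 0.179]
contact_force: [-0.7, 0.3, -0.1]
width: 0.4
grasp_force: 0.0
```

```bash
python3 -c "
from rel import *
T2=R.from_matrix(np.array([[0,1,0],[1,0,0],[0,0,-1.]]))
go(CAD,[106,.5,17],T2);st=telemetry.read_state();print(CAD[1].inv().apply(st['ee_pos']-CAD[0]))"
```

```text
target [ 606.03  -178.614  173.522] shift [ 2.762 -0.058 -4.447] turn [-0.002 -0.002 -0.001] joints [-0.503 -0.084  1.69   0.255  1.074 -0.526] F [-0.729  0.298 -0.061]
[105.831   0.428  22.232]
```

Close on the thumb fin with a modest grip.

{"name": "apply_moves", "arguments": {"motion": [[[2,0,-3.5],[0,0,0],0.4],[[2,0,-3.5],[0,0,0],0.25],[[2,0,-3.5],[0,0,0],0.15],[[2,0,-3.5],[0,0,0],0.05],[[2,0,-3.5],[0,0,0],0.05],[[2,0,-3.5],[0,0,0],0.05]], "newtons": 25}}

```text
clock: 14.5
ee_pos: [606.0, -179.1, 177.0]
ee_rot: [0.188, 0.699, 0.667, 0.18]
contact_force: [-0.4, 0.0, 1.6]
width: 0.145
grasp_force: 25.0
```

```bash
python3 -c "
from rel import *
st=telemetry.read_state();print(CAD[1].inv().apply(st['ee_pos']-CAD[0]),CAD[1].inv().apply(st['contact_force']));print('axis',CAD[1].as_matrix()[:,2]*1.57)"
```

```text
[107.745  -0.021  20.056] [ 0.469 -0.012  1.61 ]
axis [-0.784  0.037  1.36 ]
```

{"name": "apply_moves", "arguments": {"motion": [[[1,0,0.5],[-0.05,0.002,0.087],0.05],[[1,0,0.5],[-0.12,0.006,0.21],0.05],[[1,0,0.5],[-0.19,0.009,0.33],0.05],[[1,0,0.5],[-0.26,0.012,0.45],0.05],[[1,0,0.5],[-0.33,0.016,0.57],0.05],[[1,0,0.5],[-0.4,0.019,0.69],0.05],[[1,0,0.5],[-0.46,0.022,0.8],0.05],[[1,0,0.5],[-0.52,0.025,0.9],0.05],[[1,0,0.5],[-0.58,0.027,1.0],0.05],[[1,0,0.5],[-0.64,0.03,1.11],0.05],[[1,0,0.5],[-0.7,0.033,1.22],0.05],[[1,0,0.5],[-0.784,0.037,1.36],0.05]]}}

```text
clock: 15.7
ee_pos: [605.8, -179.4, 177.0]
ee_rot: [0.257, 0.027, 0.966, -0.005]
contact_force: [-4.9, -0.4, 2.6]
width: 0.143
grasp_force: 25.0
```

{"name": "apply_moves", "arguments": {"motion": [[[0,0,0],[0,0,0],0.05],[[0,0,0],[0,0,0],0.05],[[0,0,0],[0,0,0],0.05]]}}

```text
clock: 16.0
ee_pos: [605.8, -179.4, 176.9]
ee_rot: [0.257, 0.03, 0.966, -0.004]
contact_force: [-5.0, -0.7, 2.3]
width: 0.148
grasp_force: 25.0
```

```bash
python3 -c "
from rel import *
go(CAD,[107,0,17]);st=telemetry.read_state();print(CAD[1].inv().apply(st['ee_pos']-CAD[0]),CAD[1].inv().apply(st['contact_force']),st['moment'])"
```

```text
target [ 606.872 -179.154  174.022] shift [ 1.054  0.219 -2.921] turn [-0.007 -0.003  0.013] joints [-0.5   -0.078  1.685  0.25   1.072 -2.077] F [-5.017 -0.676  2.259]
[107.558  -0.268  20.051] [-3.183 -0.911  4.447] [-0.081  0.657  0.005]
```

Release and back off along the normal.

{"name": "apply_moves", "arguments": {"motion": [[[-1,0,0.5],[0,0,0],0.1],[[-1,0,0.5],[0,0,0],0.25],[[-1,0,0.5],[0,0,0],0.35],[[-1,0,0.5],[0,0,0],0.4],[[-1,0,0.5],[0,0,0],0.4],[[-8,0,13],[0,0,0],0.4],[[-18,0,30],[0,0,0],0.4],[[-33,0,57],[0,0,0],0.4],[[-55,0,95],[0,0,0],0.4],[[-95,0,120],[0,0,0],0.4],[[-140,0,140],[0,0,0],0.4],[[-180,0,140],[0,0,0],0.4]]}}

```text
clock: 17.2
ee_pos: [425.8, -179.0, 322.6]
ee_rot: [0.261, 0.028, 0.965, -0.007]
contact_force: [-0.7, -1.4, 0.2]
width: 0.4
grasp_force: 0.0
```

{"name": "apply_moves", "arguments": {"motion": [[[-40,0,20],[0,0,0],0.4],[[-80,0,40],[0,0,0],0.4],[[-80,0,40],[0,0,0],0.4]]}}

```text
clock: 17.5
ee_pos: [343.8, -180.7, 362.2]
ee_rot: [0.261, 0.032, 0.965, -0.009]
contact_force: [0.2, -0.3, -0.0]
width: 0.401
grasp_force: 0.0
```

```bash
cat > chk.py <<'E'
from rel import *
from geo import *
from station import get_image
t=get_image("top")[:,:,::-1].copy();cv2.imwrite("pics/top9.png",t);h=cv2.cvtColor(t,cv2.COLOR_BGR2HSV)
W=CAD[1].as_matrix()[:,2]
o=np.zeros(h.shape[:2],np.uint8);o[185:250,395:480]=cv2.inRange(h,(3,180,90),(18,255,255))[185:250,395:480]
c=max(cv2.findContours(o,0,1)[0],key=cv2.contourArea);(x,y),wh,a=cv2.minAreaRect(c);print("orange rect",x,y,wh,a,cv2.boundingRect(c))
for p in cv2.boxPoints(((x,y),wh,a)): print("  at z=18:",CAD[1].inv().apply(onplane("top",p,CAD[0]+18*W,W)-CAD[0]))
m=np.zeros_like(o);m[205:285,395:470]=((h[...,1]<50)&(h[...,2]>130))[205:285,395:470]*255
m=cv2.morphologyEx(m,cv2.MORPH_CLOSE,np.ones((25,25)))
for p in quad(m)[0]: print("  lid corner z=8:",p,CAD[1].inv().apply(onplane("top",p,CAD[0]+8*W,W)-CAD[0]))
print(telemetry.read_state()["joints"],telemetry.read_state()["contact_force"])
E
python3 chk.py
```

```text
orange rect 434.9647216796875 209.04356384277344 (7.280575275421143, 36.4962158203125) 5.355824947357178 (430, 191, 10, 37)
  at z=18: [42.296  8.192 18.   ]
  at z=18: [128.089   6.59   18.   ]
  at z=18: [126.781  -9.732  18.   ]
  at z=18: [40.96  -8.474 18.   ]
  lid corner z=8: [403.564 211.779] [74.365 68.654  8.   ]
  lid corner z=8: [463.741 213.408] [ 72.858 -68.856   8.   ]
  lid corner z=8: [458.065 273.   ] [-74.38  -68.545   8.   ]
  lid corner z=8: [399.741 273.   ] [-77.231  69.237   8.   ]
[-1.024 -0.609  1.697  0.43   1.718 -2.393] [ 0.624 -0.419  0.495]
```

The button points straight down the slope (tip at x≈42, as it must be), and the lid is centred within 1 mm. Handing in.

```bash
python3 -c "
from station import env
print(env.hand_in())"
```

```text
the job is handed in; nothing more can be done
None
```

The lid sits in the caddy frame, slots uphill, about 1 mm off centre and apparently flush. The turnbutton is across its upper edge at about 1.57 rad. I handed the job in at about 17.6 s; the hand-in gave no verdict.

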